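Cramp a rail against its fence with the ratchet lever

ROBOT

A 6-joint arm with a two-finger parallel gripper is mounted at the origin on the work surface. World frame = base frame: x ahead of the robot, y to its left, z up, the work surface at z = 0. Lengths are in m, angles in rad, forces in N, time in s.
With the tool pointing down it reaches from about 0.325 to 0.875 m from the base axis. Payload 4.4 kg.
Tool frame: the origin (TCP) lies at the very end of the fingers, on their centre line; the grasp point (between the pads) lies 19 mm behind it; z points along the fingers, y is the direction in which the jaws open and shut (so a half turn about z gives the same grasp; the last joint's range is limited). The gripper opens to 85 mm and grips with 20 to 120 N. Pads are 22 mm wide; open, the fingers measure 114 mm over their backs; the gripper's body (76 mm by 85 mm) begins 54 mm behind the grasp point. The pads swing forward as they close: fully open they stand 13 mm farther back than shut.
Start: joints at [-1.315, 0.207, 1.542, -0, 1.393, -0.15], TCP at [0.227, -0.528, 0.231] pointing down, gripper open.
Joint ranges: [-2.73, 2.73], [-0.86, 2.22], [0.23, 2.46], [-1.11, 4.25], [0.08, 2.63], [-2.82, 2.82]. Speed limits (rad/s): [2.79, 2.79, 3.14, 3.14, 3.14, 3.14].

INTERFACE

Orientations are given as a unit quaternion [w, x, y, z].
In Python, from station import sensors, vision, arm gives the robot as it stands.
- The arm moves only by the tool servo_tool, never from a script. Its argument "increments" is a list of rows, each a list of 2 entries, a list of its own where there are three numbers: the shift along the tool's x, y, z in cm, then the turn about the tool's z in rad. A call has 1 to 8 rows; each row is the pose to reach, as a shift and turn from the pose measured when the call began, along the tool's axes at that moment; what a row does not reach only later rows make up. A row lasts 1/12 s, in which the tool goes at most 41.7 mm and 7.16 degrees, less where a joint would pass 70% of its speed; a pose out of reach is approached as far as the arm can. A call with a gripper value outside its range is refused whole. "gripper" is the finger opening in cm, from 0 to 8.54, set as the call begins (left out, the last holds). The fingers move at their own pace and stop on an object; the grip force is fixed at half the most. Time passes only in rows, so rows that repeat a pose let the fingers close. It gives the time, the measured TCP pose, the force and the opening at its end, in the units of the state.
- sensors.get_state(): the state, without advancing time (a new reading comes with each control period).
- vision.camera(name): name is "scene" or "top" or "wrist"; returns the picture (400x640x3 uint8, blue, green, red); there is no depth.
- vision.camera_model(name): a dict with "fx", "fy", "cx", "cy" (pixels), "k1" (the pictures are not rectified: a ray, as slopes to the right and down, at radius r is drawn at 1 + k1 r^2 times it, then the intrinsics apply), "pose" (4x4, takes a point from camera to world coordinates); the wrist camera has in their place "T_tool_cam" (4x4, takes a point from camera to tool coordinates, whose origin is the TCP and whose axes are the flange's). Camera axes: x right, y down, z forward; pixel columns grow to the right and rows downward; lengths in m; the calibration is good to about 2 mm. A picture is of the moment at which its call begins: read the wrist's pose just before it. camera_model takes no time and is no camera call.
- arm.hand_in(): hands the job in, once; it reports no verdict.
The state is a dict: "time": time; "joint_pos": joint angles; "qd": joint speeds; "joint_efforts": joint torques, N m; "eef_pos": TCP position; "tool_rot": TCP orientation; "wrist_force": force on the tool from outside, world axes, zero at the start; "wrist_torque": the same for the moment, N m; "gripper_width": finger opening in m.
Only numpy, scipy, OpenCV 4.12 (cv2) and the standard library are available. Lean on these libraries where they do the work, as an engineer would, in place of code of your own. Each camera call takes 0.05 s, during which the arm holds its last target.

TASK

The ratchet of the bench cramp is set to loosen. Push its thumb lever over gently with a fingertip (push it, do not pinch it) so that it tightens, then swing the ratchet handle back and forth until the cork-faced jaw has pushed the wooden rail square and flat against the fence and holds it there with about 40 newtons - clearly snug, but not so tight that the wood is bruised. Let go of everything with the ratchet still set to tighten, and leave the carton, the spare disc and the set square where they lie.

Things in the scene. Friction and masses are not known exactly. Their poses are not given: they have to be found in the camera images.
- cramp: Bench cramp fixed on the bench: grey laminate board (320 x 340 x 18 mm), grey gear block (74 mm square, top 54 mm above the bench) under the ratchet head. Origin: on the vertical spindle axis at bench level. +x is the way the jaw closes (to the fence), +z up. Turning the handle counter-clockwise from above (grip end moving in the cramp's +x) is the tightening stroke.
- axis (a point): Point on the vertical spindle axis at the top face of the steel ratchet head, 85 mm above the bench. The head is round, 72 mm across, with a block 48 mm wide that reaches 68 mm out from the axis towards the handle.
- handle (a joint): Handle angle about the spindle (rad), counter-clockwise from above positive, -0.75 to 0.75. At 0 it points 125 degrees clockwise (from above) from the cramp's +x. Set to tighten, positive swings drive the spindle, negative swings click back freely; set to loosen, the reverse. 16 teeth of 0.39 rad: up to one tooth of a stroke may be lost before it bites.
- grip (a point): Middle of the upright round wooden grip at the handle's end: 24 mm diameter, 80 to 135 mm above the bench, 150 mm from the axis; the bar below is 16 mm wide, at 61 to 80 mm. To tighten, the push along the arc with the jaw running free is about 4.4 N moving slowly, about 3 N read when paused with the push kept on; 1 N more for each 15 N of clamping (paused: 4.3 N at 20, 5.6 N at 40, 6.9 N at 60).
- selector (a joint): Setting of the direction lever (rad), counter-clockwise from above positive: -0.5 is loosen (as at the start), +0.5 is tighten. It snaps over-centre at 0 and is sprung towards either end; where the pawl happens to rest on a tooth it stands at 0.15 to 0.5 on its side, and drops in when the handle swings.
- thumb_lever: Thumb lever: dark steel fin, 40 mm long, 7 mm thick, standing 88 to 108 mm above the bench on the head. Pivoted on the handle's centre line 49 mm from the spindle axis (origin: on the pivot, 85 mm above the bench); points back towards the axis, its end 34 mm from the pivot, up to 0.5 rad to one side. About 2 N at its end moves it; it must never feel more than 20 N.
- lever_end (a point): Point on the thumb lever near its free end, 30 mm from its pivot, half-way up the fin (98 mm above the bench). Push it sideways across the handle's line, counter-clockwise about its pivot seen from above; a few mm past the line it snaps over by itself.
- jaw (a joint): Travel of the sliding jaw from its start (m), positive towards the fence, up to 0.040: 10 mm per radian of tightening stroke. Once the rail is snug, the clamping force grows by about 20 N for each further 0.1 rad of handle swing. Spindle friction holds the clamping force when the handle is let go.
- jaw_face: The cork-faced front plate of the jaw, 100 mm wide, top 53 mm above the bench, sprung a few mm into the jaw. Its origin is a reference point, not on the plate: see face.
- face (a point): Middle of the front (fence-side) surface of the cork jaw face, 37 mm above the bench. It starts 85 mm from the spindle axis.
- rail: The loose wooden rail lying on the cramp's board between jaw and fence: 62 mm wide (its own x, along the jaw's travel), 270 mm long (its own y), 34 mm high, four flat metal discs on top. Origin: centre of its underside.
- rail_mid (a point): Centre of the rail, half-way up.
- fence: Fixed dark timber stop bolted to the board beyond the rail: 30 x 320 x 40 mm. Its own x points along the cramp's x.
- fence_face (a point): Middle of the fence's face that looks at the rail (38 mm above the bench). The jaw face comes to rest 62 mm (the rail's width) from this face.
- carton: Bystander: open cardboard box, 170 x 120 x 60 mm.
- spare_disc: Bystander: loose flat metal disc, 54 mm across, 10 mm thick.
- set_square: Bystander: steel set square with a wooden stock, 150 mm blade.

How it is judged:
On the way, in this order (a step that is already met when the one before it is completed fails the run):
1. the thumb lever is flipped to tighten (value of joint selector above 0.1 rad), for 0.2 s.
2. the ratchet has driven the jaw forward 8 mm (value of joint jaw above 0.008 m and value of joint selector above 0.1 rad), for 0.1 s.
At the end, for the whole second after the job is handed in: The jaw presses the rail with 20 to 60 N, the rail presses on the fence (over 15 N), is square to it within 0.015 rad, flat on the board within 0.03 rad and at rest, and the selector is on its tighten side (above 0.1 rad) (contact force between jaw_face and rail between 20 and 60 N and contact force between rail and fence above 15 N and angle between the x axis of rail and the x axis of fence, either way round below 0.015 rad and angle between rail's own z axis and vertical below 0.03 rad and value of joint selector above 0.1 rad and linear speed of rail below 0.01 m/s); the robot touches nothing.
It fails at once if the rail is bruised: the jaw presses it with more than 60 N (contact force between jaw_face and rail above 60 N).
It fails at once if the thumb lever is forced: more than 20 N on it (contact force between the fingers and thumb_lever above 20 N).
It fails at once if a bystander is disturbed (moved more than 20 mm) (distance of any of carton, spare_disc, set_square from where it was at the start of the episode above 0.02 m).
It also fails if it takes over 72 s, if anything falls off the work surface, if the arm or the gripper's body presses on something with over 40 N, if the wrist force passes 120 N, or if a joint passes its speed limit or range.

## Working session

There is one attempt and no reset: what is moved stays moved. The work goes in short steps, Python scripts to look and compute and a tool call to move; the robot and the scene stay as the last step left them, time stands still between calls to the robot, and variables do not carry over. Pictures are saved under pics/ and viewed, and the job is handed in when it is done.

Besides the shell and the picture viewer there is one more tool, called after "Request:" as name(argument=value, ...) on one line, values as JSON. servo_tool: Moves the arm, as the interface text tells. Its arguments: {"type":"object","properties":{"increments":{"type":"array"},"gripper":{"type":"number"}},"required":["increments"]}

```bash
ls; mkdir -p pics
python3 - <<'E'
from station import sensors, vision, arm
import cv2
print(sensors.get_state())
for n in ["scene","top","wrist"]:
    m=vision.camera_model(n); print(n,m)
    cv2.imwrite(f"pics/{n}0.png",vision.camera(n))
E
```

```text
pics
{'time': 0.0, 'joint_pos': array([-1.31451607e+00,  2.07417311e-01,  1.54298718e+00, -1.94553564e-05,
        1.39350399e+00, -1.50502445e-01]), 'qd': array([-0.00013224,  0.00029583,  0.00082447, -0.00017145,  0.00141828,
       -0.00140788]), 'joint_efforts': array([ 9.42309271e-04, -3.83034360e+01, -2.91598159e+01, -1.49060361e-04,
        1.03839915e-02,  7.21962181e-06]), 'eef_pos': array([ 0.22728697, -0.52732995,  0.23011154]), 'tool_rot': array([-1.15578592e-03,  9.79386181e-01,  2.01993486e-01, -7.07719191e-05]), 'wrist_force': array([-0.05350702, -0.14977741, -0.10057823]), 'wrist_torque': array([-0.02560329, -0.00357625, -0.00821627]), 'gripper_width': 0.0852918055003402}
scene {'fx': 457.74645369946813, 'fy': 457.74645369946813, 'cx': 323.5664167409122, 'cy': 201.0110689125759, 'k1': 0.03431856893217912, 'pose': array([[-0.16218347,  0.8216601 , -0.54641669,  1.3063293 ],
       [ 0.9866368 ,  0.14380284, -0.07660661,  0.15030026],
       [ 0.01563167, -0.55153914, -0.83400254,  1.14309523],
       [ 0.        ,  0.        ,  0.        ,  1.        ]])}
top {'fx': 45
[... 169 characters left out ...]
951353,  0.46401874],
       [-0.99990733,  0.01067799,  0.00844423,  0.0322837 ],
       [-0.00975567, -0.12942135, -0.9915417 ,  1.24593581],
       [ 0.        ,  0.        ,  0.        ,  1.        ]])}
wrist {'fx': 325.89349762311593, 'fy': 325.89349762311593, 'cx': 312.8965427240661, 'cy': 200.27295914707483, 'k1': 0.022298705114314536, 'T_tool_cam': array([[-5.57028670e-04, -9.65340832e-01, -2.60991894e-01,
         6.55882356e-02],
       [ 9.99999801e-01, -4.60247685e-04, -4.31939378e-04,
        -8.07142211e-05],
       [ 2.96847803e-04, -2.60992082e-01,  9.65340896e-01,
        -1.42660051e-01],
       [ 0.00000000e+00,  0.00000000e+00,  0.00000000e+00,
         1.00000000e+00]])}
```

View pics/scene0.png

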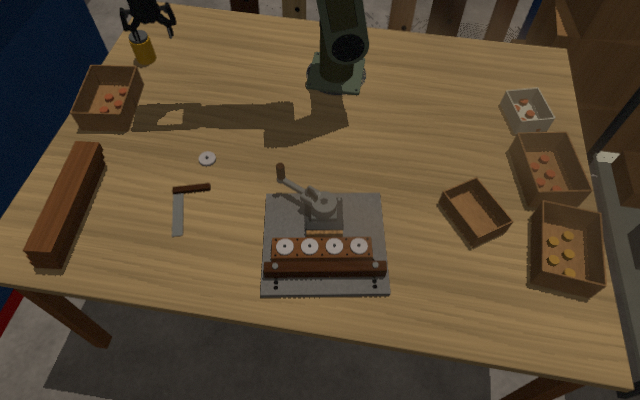

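View pics/top0.png

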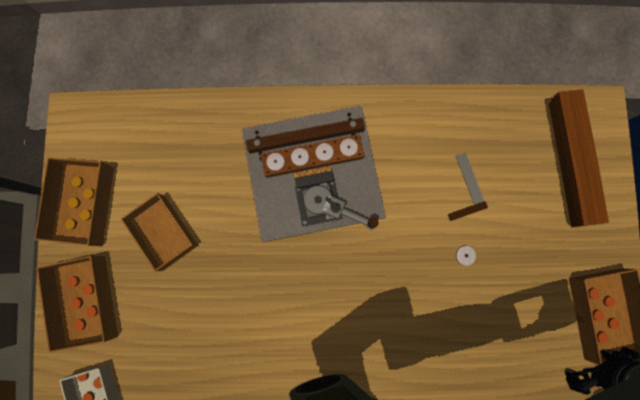

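View pics/wrist0.png

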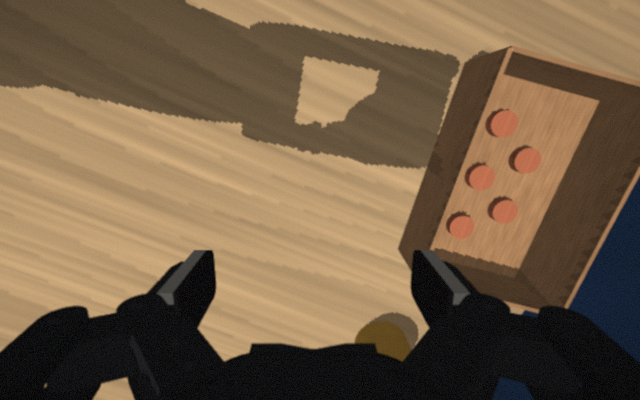

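The cramp sits at about (320,200) in the top view, with the grip near (373,221). The scene view shows the grip at (281,172). I'll enlarge both.

```bash
cat > h.py <<'E'
import numpy as np, cv2
from station import sensors, vision, arm
from scipy.spatial.transform import Rotation as R
def tool_T(s):
    T=np.eye(4); q=s["tool_rot"]; T[:3,:3]=R.from_quat([q[1],q[2],q[3],q[0]]).as_matrix(); T[:3,3]=s["eef_pos"]; return T
def model(n,s=None):
    m=vision.camera_model(n)
    P=m["pose"] if "pose" in m else tool_T(s)@m["T_tool_cam"]
    return m,P
def ray(n,u,v,s=None):
    m,P=model(n,s)
    K=np.array([[m["fx"],0,m["cx"]],[0,m["fy"],m["cy"]],[0,0,1.]])
    p=cv2.undistortPoints(np.array([[[u,v]]],float),K,np.array([m["k1"],0,0,0,0]))[0,0]
    return P[:3,3],P[:3,:3]@np.array([p[0],p[1],1])
def onz(n,u,v,z,s=None):
    o,d=ray(n,u,v,s); return o+d*(z-o[2])/d[2]
def proj(n,X,s=None):
    m,P=model(n,s); c=P[:3,:3].T@(np.asarray(X,float)-P[:3,3])
    a=c[:2]/c[2]; a=a*(1+m["k1"]*(a@a)); return np.array([m["fx"]*a[0]+m["cx"],m["fy"]*a[1]+m["cy"]])
E
python3 - <<'E'
import cv2
t=cv2.imread("pics/top0.png"); s=cv2.imread("pics/scene0.png")
cv2.imwrite("pics/t1.png",cv2.resize(t[95:250,230:400],None,fx=4.5,fy=3.8*4.5/3.8*0.86,interpolation=cv2.INTER_CUBIC) if 0 else cv2.resize(t[95:245,230:400],None,fx=4,fy=4,interpolation=cv2.INTER_CUBIC))
cv2.imwrite("pics/s1.png",cv2.resize(s[155:300,250:400],None,fx=4,fy=4,interpolation=cv2.INTER_CUBIC))
E
```

```text
(no output)
```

View pics/t1.png

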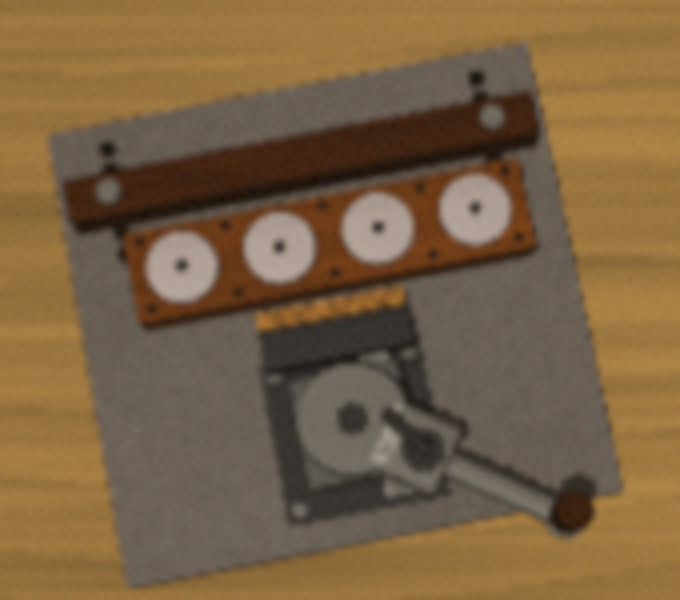

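View pics/s1.png

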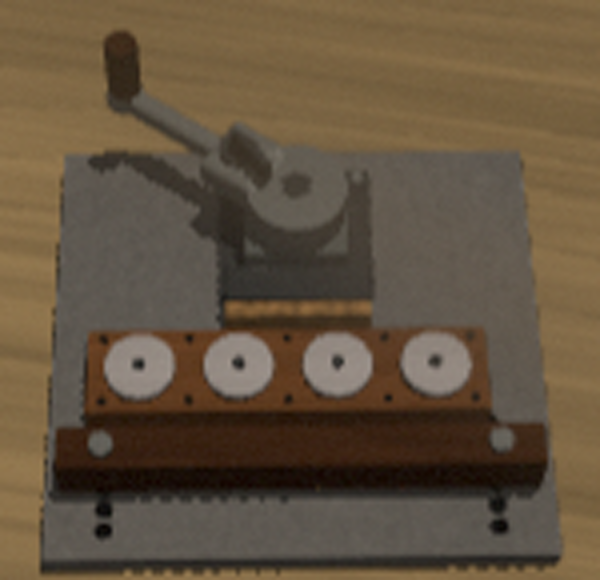

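Run:
```python
from h import *
f=lambda x,y:(230+x/4-.375,95+y/4-.375)
g=lambda x,y:(250+x/4-.375,155+y/4-.375)
c=[onz("top",*f(*p),.018)[:2] for p in [(52,133),(527,43),(622,490),(130,585)]]
print(np.round(c,4)); c=np.array(c)
for a,b in [(0,1),(1,2),(2,3),(3,0)]:
    d=c[b]-c[a]; print(np.hypot(*d),np.degrees(np.arctan2(d[1],d[0])))
def tri(pt,ps):
    o1,d1=ray("top",*f(*pt)); o2,d2=ray("scene",*g(*ps)); A=np.stack([d1,-d2],1)
    t=np.linalg.lstsq(A,o2-o1,rcond=None)[0]; a=o1+t[0]*d1;b=o2+t[1]*d2; return np.round((a+b)/2,4),np.linalg.norm(a-b)
ax=onz("top",*f(352,418),.085); ax2=onz("scene",*g(297,183),.085); print("axis",ax,ax2,tri((352,418),(297,183)))
gr=onz("top",*f(573,510),.135); gr2=onz("scene",*g(120,36),.135);print("grip",gr,gr2,tri((573,510),(120,36)))
d=gr-ax; print(np.hypot(*d[:2]),np.degrees(np.arctan2(d[1],d[0])))
d=gr2-ax2; print(np.hypot(*d[:2]),np.degrees(np.arctan2(d[1],d[0])))
print("lever tip",onz("top",*f(388,410),.108),"piv",onz("top",*f(424,452),.1))
# fence ends
a=onz("top",*f(68,185),.058);b=onz("top",*f(535,97),.058);print(np.degrees(np.arctan2(*(b-a)[[1,0]])),np.hypot(*(b-a)[:2]))
a=onz("top",*f(181,265),.052);b=onz("top",*f(475,208),.052);print("discs",np.degrees(np.arctan2(*(b-a)[[1,0]])))
```

```text
[[ 0.8223  0.2629]
 [ 0.8825 -0.0672]
 [ 0.5703 -0.1243]
 [ 0.51    0.206 ]]
0.33556147480739257 -79.66038578128
0.31738229574983123 -169.63444952888005
0.33577661866686404 100.35350473037116
0.3174636753340041 10.326716482481613
axis [0.61242553 0.05519713 0.085     ] [0.6108578  0.05361005 0.085     ] (array([0.6122, 0.0545, 0.0872]), np.float64(0.0013517192010988079))
grip [ 0.54835455 -0.07934048  0.135     ] [ 0.54379466 -0.08308623  0.135     ] (array([ 0.5481, -0.0802,  0.1409]), np.float64(0.0029727599583116823))
0.149014956689715 -115.46523530606459
0.1522607581853785 -116.13254856264842
lever tip [0.61428672 0.03218774 0.108     ] piv [0.58850421 0.00986886 0.1       ]
-79.74070359975444 0.3175528656316541
discs -79.46930389042271
```

Run:
```python
from h import *
f=lambda x,y:(230+x/4-.375,95+y/4-.375)
g=lambda x,y:(250+x/4-.375,155+y/4-.375)
A=np.array([.6118,.0545]); yaw=np.radians(10.35); ex=np.array([np.cos(yaw),np.sin(yaw)]); ey=np.array([-ex[1],ex[0]])
def c(n,p,z):
    q=onz(n,*(f if n=="top" else g)(*p),z)[:2]-A; return np.round(1000*np.array([q@ex,q@ey]),1)
print("rail near",[c("top",p,.052) for p in [(145,327),(535,250)]],"far",[c("top",p,.052) for p in [(122,232),(518,160)]])
print("rail scene near",[c("scene",p,.052) for p in [(90,332),(485,330)]],"far",[c("scene",p,.052) for p in [(85,413),(490,413)]])
print("discs",[c("top",p,.052) for p in [(181,265),(475,208)]],[c("scene",p,.052) for p in [(139,365),(436,361)]])
print("fence top far",[c("top",p,.058) for p in [(65,183),(530,95)]],"bolts",[c("top",p,.06) for p in [(108,190),(491,117)]],"scene near/far",[c("scene",p,.058) for p in [(57,430),(545,424),(52,470),(547,465)]])
print("face",[c("top",p,.053) for p in [(257,316),(403,288)]])
# target for top-of-lever approach
H=np.radians(-115.5); r=np.array([-np.cos(H),-np.sin(H)]); t=np.array([-r[1],r[0]]); piv=A-.049*r
for tt in (-.042,-.0145,-.012): print(tt,np.round(piv+.026*r+tt*t,4))
s=sensors.get_state();print(tool_T(s)[:3,:3].round(3),r,t)
```

```text
rail near [array([ 90.7, 123.6]), array([  92.4, -139.9])] far [array([157.1, 127.7]), array([ 154.8, -141.2])]
rail scene near [array([  97. , -142.1]), array([ 97.9, 125.9])] far [array([ 157.7, -142.7]), array([160.4, 124.5])]
discs [array([127.3,  92.9]), array([ 128. , -106.5])] [array([ 122.5, -108.2]), array([121.3,  91.1])]
fence top far [array([195.9, 158.9]), array([ 195.7, -157.4])] bolts [array([185. , 131.2]), array([ 185.1, -128.5])] scene near/far [array([ 172.7, -159.6]), array([171.6, 159.1]), array([ 201. , -161.3]), array([200.8, 157.7])]
face [array([83.6, 49.4]), array([ 83.6, -48.9])]
-0.042 [0.6398 0.0157]
-0.0145 [0.615  0.0275]
-0.012 [0.6127 0.0286]
[[ 0.918  0.396 -0.   ]
 [ 0.396 -0.918  0.002]
 [ 0.    -0.002 -1.   ]] [0.4305111  0.90258528] [-0.90258528  0.4305111 ]
```

Request:
servo_tool(increments=[[[59.4, -33.5, 5.0], -0.72], [[59.4, -33.5, 5.0], -0.72], [[59.4, -33.5, 5.0], -0.72], [[59.4, -33.5, 5.0], -0.72], [[59.4, -33.5, 5.0], -0.72], [[59.4, -33.5, 5.0], -0.72], [[59.4, -33.5, 5.0], -0.72], [[59.4, -33.5, 5.0], -0.72]], gripper=0)

```text
time: 0.82
eef_pos: [0.4293, -0.2614, 0.2066]
tool_rot: [-0.001, 0.845, 0.534, 0.0]
wrist_force: [0.2, -1.5, 0.1]
gripper_width: -0.0001
```

Request:
servo_tool(increments=[[[34.1, 7.1, 1.0], 0], [[34.1, 7.1, 1.0], 0], [[34.1, 7.1, 1.0], 0], [[34.1, 7.1, 1.0], 0], [[34.1, 7.1, 1.0], 0], [[34.1, 7.1, 1.0], 0], [[34.1, 7.1, 1.0], 0], [[34.1, 7.1, 1.0], 0]])

```text
time: 1.48
eef_pos: [0.6302, 0.0044, 0.1969]
tool_rot: [-0.001, 0.845, 0.534, -0.0]
wrist_force: [1.0, -0.4, -0.7]
gripper_width: -0.0001
```

Request:
servo_tool(increments=[[[1.4, 0.3, 0], 0], [[1.4, 0.3, 0], 0], [[1.4, 0.3, 0], 0]])

```text
time: 1.73
eef_pos: [0.6387, 0.0167, 0.196]
tool_rot: [-0.001, 0.845, 0.535, -0.001]
wrist_force: [0.4, -0.2, 0.6]
gripper_width: -0.0002
```

Run:
```python
from h import *
s=sensors.get_state();print(s["time"],s["eef_pos"],s["tool_rot"],s["joint_pos"].round(2),s["wrist_force"])
cv2.imwrite("pics/w1.png",vision.camera("wrist"))
A=[.6118,.0545,.085]
print(proj("wrist",A,s),proj("wrist",[.5907,.0103,.1],s),proj("wrist",[.547,-.081,.135],s),proj("wrist",[.618,.030,.108],s))
```

```text
1.7333 [0.63867591 0.01668113 0.1960294 ] [-0.00139505  0.8447973   0.53508387 -0.00090512] [-0.11  0.37  1.41  0.    1.37  0.33] [ 0.42877706 -0.1854408   0.63521066]
[262.35395871 168.90856116] [261.74560253 234.28856708] [259.15686773 377.38619544] [280.5788723  200.52649556]
```

View pics/w1.png

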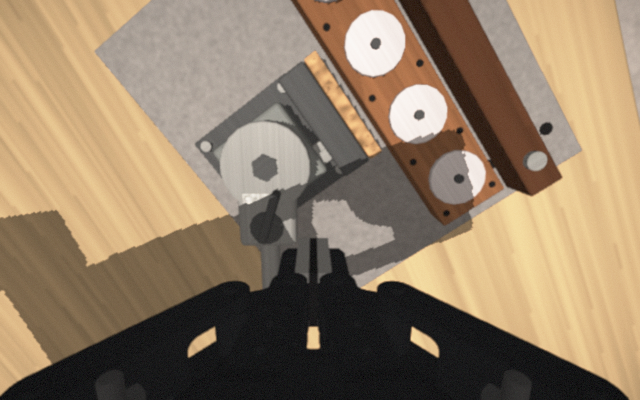

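Run:
```python
import cv2
w=cv2.imread("pics/w1.png")
c=cv2.resize(w[120:290,205:365],None,fx=3.5,fy=3.5,interpolation=cv2.INTER_CUBIC)
c=cv2.convertScaleAbs(c,alpha=1.6,beta=10)
cv2.imwrite("pics/w1c.png",c)
```

```text
(no output)
```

View pics/w1c.png

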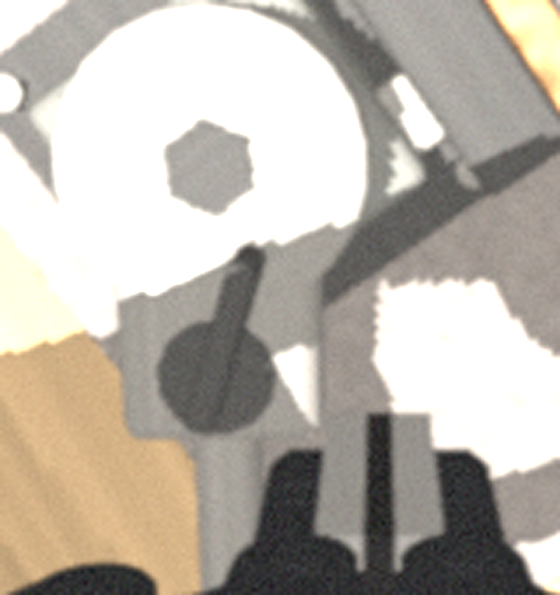

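Run:
```python
from h import *
s=sensors.get_state()
f=lambda x,y:(205+x/3.5-.36,120+y/3.5-.36)
A=onz("wrist",*f(209,168),.087,s);A85=onz("wrist",*f(209,160),.085,s);P=onz("wrist",*f(216,376),.088,s);T=onz("wrist",*f(250,250),.108,s)
print(A,P,T); d=A-P;print(np.hypot(*d[:2]),np.degrees(np.arctan2(d[1],d[0])));d=T-P;print(np.hypot(*d[:2]),np.degrees(np.arctan2(d[1],d[0])))
print(proj("wrist",s["eef_pos"],s))
```

```text
[0.61377965 0.05378558 0.087     ] [0.59275873 0.00984925 0.088     ] [0.61789434 0.03664819 0.108     ]
0.048706058106097946 64.43165189183946
0.03674210390785624 46.83439806635888
[313.71029614 255.55859787]
```

Request:
servo_tool(increments=[[[0, 0, 3.0], 0], [[0, 0, 6.0], 0], [[0, 0, 8.5], 0], [[0, 0, 9.8], 0], [[0, 0, 10.2], 0], [[0, 0, 10.2], 0], [[0, 0, 10.2], 0]])

```text
time: 2.37
eef_pos: [0.639, 0.0149, 0.0958]
tool_rot: [-0.001, 0.845, 0.534, -0.0]
wrist_force: [-0.2, -0.0, 0.5]
gripper_width: -0.0002
```

Run:
```python
from h import *
s=sensors.get_state();print(s["time"],s["eef_pos"],s["tool_rot"],s["wrist_force"])
w=vision.camera("wrist")
cv2.imwrite("pics/w2.png",cv2.convertScaleAbs(cv2.resize(w[60:330,180:420],None,fx=2.2,fy=2.2,interpolation=cv2.INTER_CUBIC),alpha=1.6,beta=10))
```

```text
2.3667 [0.63896288 0.01488142 0.09575511] [-5.32639404e-04  8.45496078e-01  5.33981364e-01 -1.67084712e-05] [-0.21420361 -0.04311192  0.46673469]
```

View pics/w2.png

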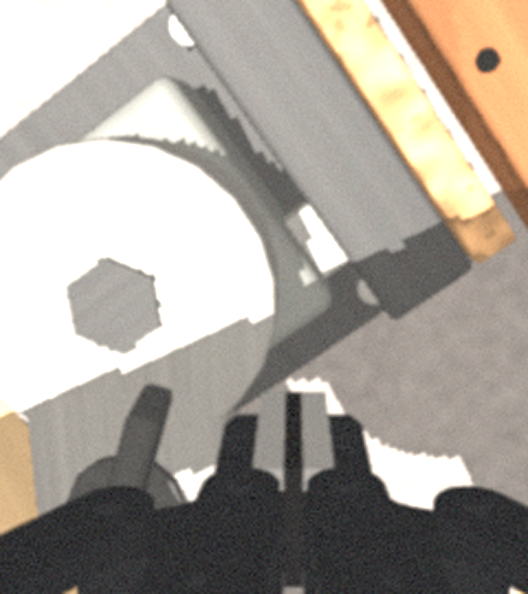

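Request:
servo_tool(increments=[[[0, -0.3, 0.1], 0], [[0, -0.6, 0.1], 0], [[0, -0.8, 0.1], 0], [[0, -0.9, 0.1], 0], [[0, -1.0, 0.1], 0], [[0, -1.1, 0.1], 0], [[0, -1.2, 0.1], 0], [[0, -1.2, 0.1], 0]])

```text
time: 3.08
eef_pos: [0.6284, 0.0204, 0.0953]
tool_rot: [-0.0, 0.845, 0.534, 0.0]
wrist_force: [0.1, -0.4, 0.1]
gripper_width: -0.0001
```

Request:
servo_tool(increments=[[[0, -0.1, 0], 0], [[0, -0.2, 0], 0], [[0, -0.3, 0], 0], [[0, -0.4, 0], 0], [[0, -0.4, 0], 0]])

```text
time: 3.5
eef_pos: [0.6249, 0.0222, 0.0954]
tool_rot: [-0.0, 0.845, 0.534, 0.001]
wrist_force: [0.3, 0.1, 0.6]
gripper_width: -0.0002
```

Run:
```python
from h import *
s=sensors.get_state();print(s["time"],s["eef_pos"],s["tool_rot"],s["wrist_force"])
w=vision.camera("wrist")
cv2.imwrite("pics/w3.png",cv2.convertScaleAbs(cv2.resize(w[60:330,180:420],None,fx=2.2,fy=2.2,interpolation=cv2.INTER_CUBIC),alpha=1.6,beta=10))
```

```text
3.5 [0.62486348 0.02215536 0.0954428 ] [-1.85716895e-04  8.45368463e-01  5.34183345e-01  5.29468402e-04] [0.2954306  0.07111713 0.63380847]
```

View pics/w3.png

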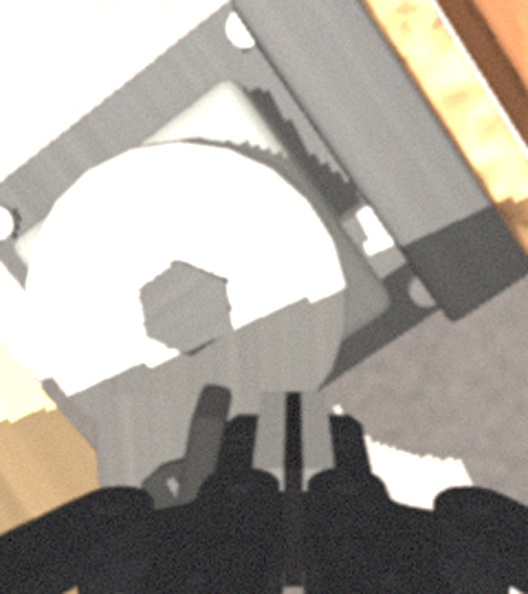

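Request:
servo_tool(increments=[[[0, -0.15, 0], 0], [[0, -0.3, 0], 0], [[0, -0.45, 0], 0], [[0, -0.6, 0], 0], [[0, -0.6, 0], 0]])

```text
time: 3.97
eef_pos: [0.6188, 0.0249, 0.0952]
tool_rot: [-0.001, 0.845, 0.534, 0.0]
wrist_force: [0.2, 0.2, -0.5]
gripper_width: -0.0
```

Request:
servo_tool(increments=[[[0, -0.15, 0], 0], [[0, -0.3, 0], 0], [[0, -0.45, 0], 0], [[0, -0.5, 0], 0]])

```text
time: 4.3
eef_pos: [0.6147, 0.0268, 0.0953]
tool_rot: [0.0, 0.845, 0.534, 0.001]
wrist_force: [2.2, -1.1, -0.5]
gripper_width: 0.0003
```

Run:
```python
from h import *
s=sensors.get_state();print(s["time"],s["eef_pos"],s["tool_rot"],s["wrist_force"])
w=vision.camera("wrist")
cv2.imwrite("pics/w4.png",cv2.convertScaleAbs(cv2.resize(w[60:330,180:420],None,fx=2.2,fy=2.2,interpolation=cv2.INTER_CUBIC),alpha=1.6,beta=10))
```

```text
4.3 [0.61472917 0.02676741 0.09531283] [2.27231421e-04 8.45266824e-01 5.34344157e-01 5.16356145e-04] [ 2.16782962 -1.12268935 -0.4863268 ]
```

View pics/w4.png

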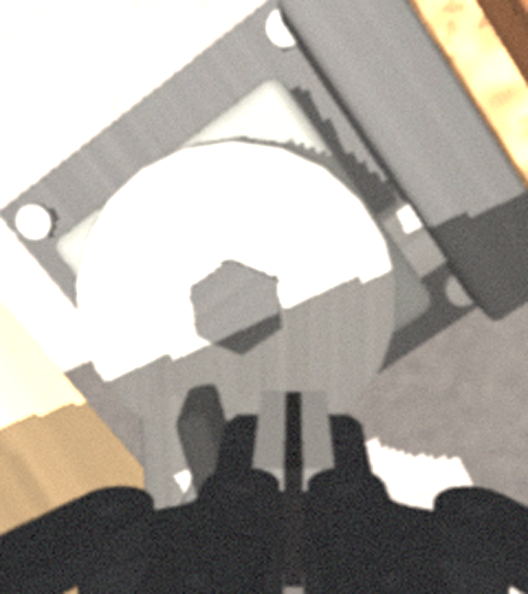

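Request:
servo_tool(increments=[[[0, 0.3, 0], 0], [[0, 0.8, 0], 0], [[0, 1.4, -0.5], 0], [[0, 2.0, -2.5], 0], [[0, 2.5, -4.0], 0], [[0, 2.5, -5.0], 0], [[0, 2.5, -6.0], 0]])

```text
time: 4.93
eef_pos: [0.6379, 0.0158, 0.1567]
tool_rot: [0.0, 0.845, 0.534, 0.001]
wrist_force: [-0.2, 1.2, -0.5]
gripper_width: -0.0001
```

Run:
```python
from h import *
s=sensors.get_state();print(s["time"],s["eef_pos"],s["tool_rot"],s["wrist_force"])
w=vision.camera("wrist")
cv2.imwrite("pics/w5.png",cv2.convertScaleAbs(cv2.resize(w[100:310,180:400],None,fx=2.7,fy=2.7,interpolation=cv2.INTER_CUBIC),alpha=1.6,beta=10))
```

```text
4.9333 [0.63793072 0.01576623 0.15667562] [3.76853668e-04 8.45394126e-01 5.34142087e-01 9.27469894e-04] [-0.18925937  1.20204674 -0.53113751]
```

View pics/w5.png

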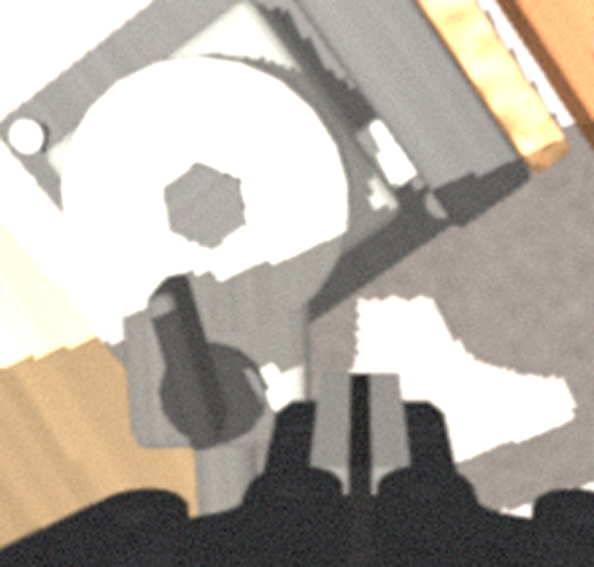

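The lever now points to the other side of the line: pivot about (214,395), tip (172,285), axis (207,207) in the crop. Next is the grip.

Request:
servo_tool(increments=[[[-3, -1, -1.0], 0], [[-6.5, -2, -1.0], 0], [[-10, -3.2, -1.0], 0], [[-12.6, -4.0, -1.0], 0], [[-12.6, -4.0, -1.0], 0], [[-12.6, -4.0, -1.0], 0], [[-12.6, -4.0, -1.0], 0]], gripper=5)

```text
time: 5.57
eef_pos: [0.5488, -0.0804, 0.1683]
tool_rot: [0.001, 0.845, 0.534, 0.002]
wrist_force: [-0.5, -0.2, -0.4]
gripper_width: 0.0499
```

Run:
```python
from h import *
s=sensors.get_state();print(s["time"],s["eef_pos"],s["tool_rot"],s["wrist_force"],s["gripper_width"])
w=vision.camera("wrist")
cv2.imwrite("pics/w6.png",cv2.convertScaleAbs(w,alpha=1.6,beta=10))
print(proj("wrist",[.548,-.0812,.135],s),proj("wrist",s["eef_pos"],s))
```

```text
5.5667 [ 0.54877471 -0.08042243  0.16829382] [0.00117187 0.84540394 0.53412063 0.00243833] [-0.49345678 -0.16215172 -0.3882597 ] 0.049858060968393576
[312.66844233 232.75010017] [313.70938196 255.554465  ]
```

View pics/w6.png

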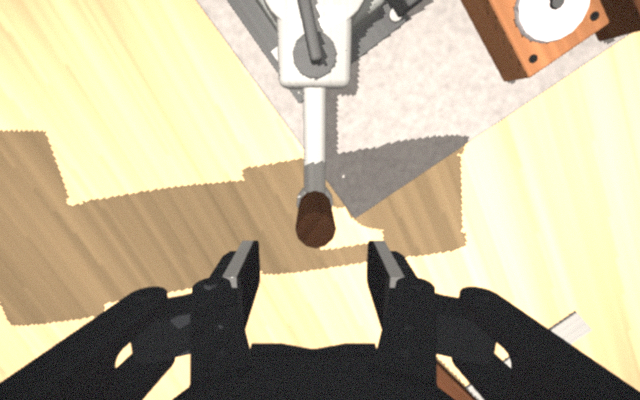

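Request:
servo_tool(increments=[[[0.1, 0.15, 3], 0], [[0.1, 0.15, 5.5], 0], [[0.1, 0.15, 7.3], 0], [[0.1, 0.15, 7.9], 0], [[0.1, 0.15, 7.9], 0], [[0.1, 0.15, 7.9], 0]])

```text
time: 6.12
eef_pos: [0.5521, -0.0793, 0.0896]
tool_rot: [0.001, 0.845, 0.535, 0.003]
wrist_force: [-0.6, 0.0, -0.6]
gripper_width: 0.0504
```

Request:
servo_tool(increments=[[[0, 0, 0], 0], [[0, 0, 0], 0], [[0, 0, 0], 0]], gripper=3.2)

```text
time: 6.37
eef_pos: [0.5534, -0.0795, 0.0912]
tool_rot: [0.003, 0.845, 0.535, 0.004]
wrist_force: [0.1, 1.0, 0.4]
gripper_width: 0.0319
```

Run:
```python
from h import *
s=sensors.get_state();print(s["time"],s["eef_pos"],s["tool_rot"],s["wrist_force"],s["gripper_width"])
w=vision.camera("wrist")
cv2.imwrite("pics/w7.png",cv2.convertScaleAbs(w,alpha=1.6,beta=10))
```

```text
6.3667 [ 0.55337896 -0.07952295  0.09118989] [0.0025278  0.84479848 0.53506654 0.00359745] [0.09317938 1.0497736  0.44108749] 0.031865626042986143
```

View pics/w7.png

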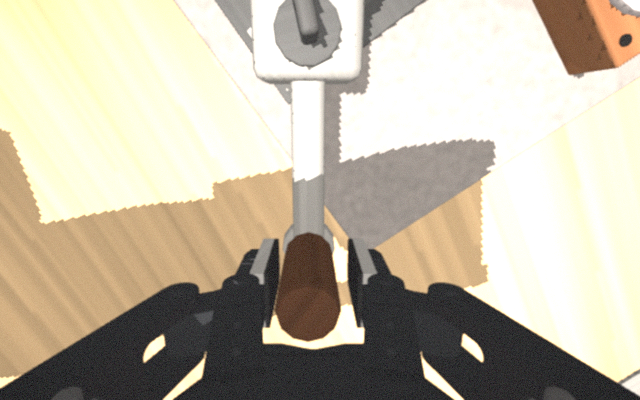

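Request:
servo_tool(increments=[[[-0.1, 0.9, 0], -0.06], [[-0.2, 1.8, 0], -0.12], [[-0.15, 2.7, 0], -0.18], [[0.03, 3.6, 0], -0.24], [[0.27, 4.4, 0], -0.3], [[0.56, 5.3, 0], -0.36], [[0.56, 5.3, 0], -0.36], [[0.56, 5.3, 0], -0.36]])

```text
time: 7.08
eef_pos: [0.6031, -0.0972, 0.0915]
tool_rot: [0.003, 0.736, 0.677, 0.003]
wrist_force: [-2.3, 0.0, 1.4]
gripper_width: 0.0319
```

```bash
cat >> h.py <<'E'
O=np.array([.6128,.0541])
def st():
    s=sensors.get_state(); T=tool_T(s); p=s["eef_pos"][:2]-O
    th=np.degrees(np.arctan2(p[1],p[0])); F=s["wrist_force"]
    tx=np.degrees(np.arctan2(T[1,0],T[0,0])); tn=np.array([-p[1],p[0]])/np.hypot(*p); rd=p/np.hypot(*p)
    print("t %.2f pos %s rad %.1fmm  tcp-phi %.3f toolerr %.3f  Ftan %.2f Frad %.2f Fz %.2f w %.4f tilt %s"%(s["time"],s["eef_pos"].round(4),1000*np.hypot(*p),np.radians(th+114.65),np.radians((tx-th-180+180)%360-180),F[:2]@tn,F[:2]@rd,F[2],s["gripper_width"],T[:2,2].round(3)))
    return s
E
python3 - <<'E'
from h import *
s=st()
w=vision.camera("wrist")
cv2.imwrite("pics/w8.png",cv2.convertScaleAbs(w,alpha=1.6,beta=10))
E
```

```text
t 7.08 pos [ 0.6031 -0.0972  0.0915] rad 151.6mm  tcp-phi 0.366 toolerr -0.019  Ftan -2.32 Frad 0.11 Fz 1.38 w 0.0319 tilt [ 0.008 -0.   ]
```

View pics/w8.png

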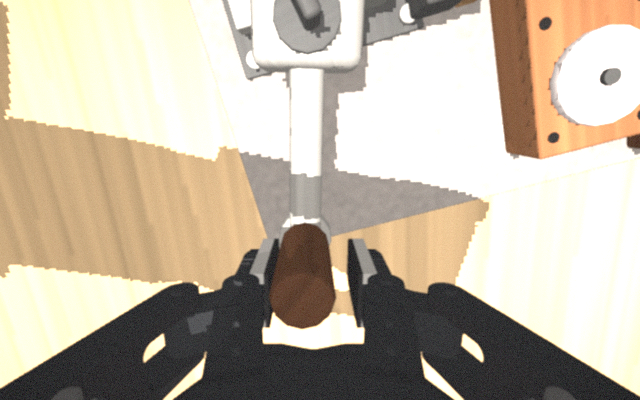

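Request:
servo_tool(increments=[[[0.03, 0.9, 0], -0.06], [[0.1, 1.8, 0], -0.12], [[0.24, 2.7, 0], -0.18], [[0.43, 3.6, 0], -0.24], [[0.67, 4.4, 0], -0.3], [[0.8, 4.85, 0], -0.33], [[0.8, 4.85, 0], -0.33], [[0.8, 4.85, 0], -0.33]])

```text
time: 7.8
eef_pos: [0.6508, -0.093, 0.0913]
tool_rot: [0.002, 0.615, 0.788, 0.002]
wrist_force: [-3.6, 0.6, -0.9]
gripper_width: 0.0322
```

Run:
```python
from h import *
s=st()
```

```text
t 7.80 pos [ 0.6508 -0.093   0.0913] rad 151.9mm  tcp-phi 0.683 toolerr -0.008  Ftan -3.34 Frad -1.44 Fz -0.93 w 0.0322 tilt [0.006 0.   ]
```

Request:
servo_tool(increments=[[[0.1, -1.35, 0], 0.09], [[0.3, -2.7, 0], 0.18], [[0.6, -4.0, 0], 0.27], [[1.05, -5.3, 0], 0.36], [[1.6, -6.5, 0], 0.45], [[2.25, -7.7, 0], 0.54], [[3.0, -8.85, 0], 0.63], [[3.65, -9.65, 0], 0.7]])

```text
time: 8.47
eef_pos: [0.5485, -0.0814, 0.0915]
tool_rot: [0.003, 0.85, 0.527, 0.004]
wrist_force: [0.7, -1.0, 0.7]
gripper_width: 0.0317
```

Run:
```python
from h import *
s=st()
```

```text
t 8.47 pos [ 0.5485 -0.0814  0.0915] rad 150.0mm  tcp-phi -0.013 toolerr -0.017  Ftan 1.08 Frad 0.65 Fz 0.66 w 0.0317 tilt [ 0.009 -0.001]
```

Request:
servo_tool(increments=[[[0.06, -1.35, 0], 0.09], [[0.24, -2.7, 0], 0.18], [[0.54, -4.0, 0], 0.27], [[0.96, -5.3, 0], 0.36], [[1.5, -6.5, 0], 0.45], [[2.15, -7.7, 0], 0.54], [[2.9, -8.85, 0], 0.63], [[3.4, -9.5, 0], 0.69]])

```text
time: 9.13
eef_pos: [0.4785, -0.0082, 0.0914]
tool_rot: [0.002, 0.979, 0.206, 0.006]
wrist_force: [-0.6, -1.6, -0.1]
gripper_width: 0.0317
```

Run:
```python
from h import *
s=st(); print(s["joint_pos"].round(2))
w=vision.camera("wrist")
cv2.imwrite("pics/w9.png",cv2.convertScaleAbs(w,alpha=1.6,beta=10))
cv2.imwrite("pics/t9.png",cv2.resize(vision.camera("top")[95:250,230:400],None,fx=3.5,fy=3.5))
```

```text
t 9.13 pos [ 0.4785 -0.0082  0.0914] rad 148.1mm  tcp-phi -0.707 toolerr -0.019  Ftan 1.22 Frad 1.27 Fz -0.11 w 0.0317 tilt [ 0.013 -0.001]
[-0.2   0.17  1.91  0.    1.05  0.96]
```

View pics/w9.png

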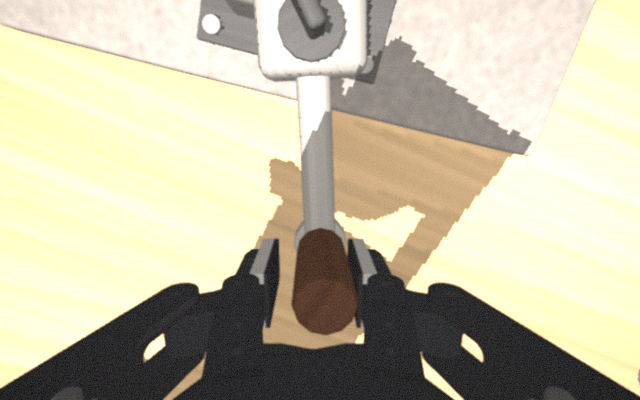

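View pics/t9.png

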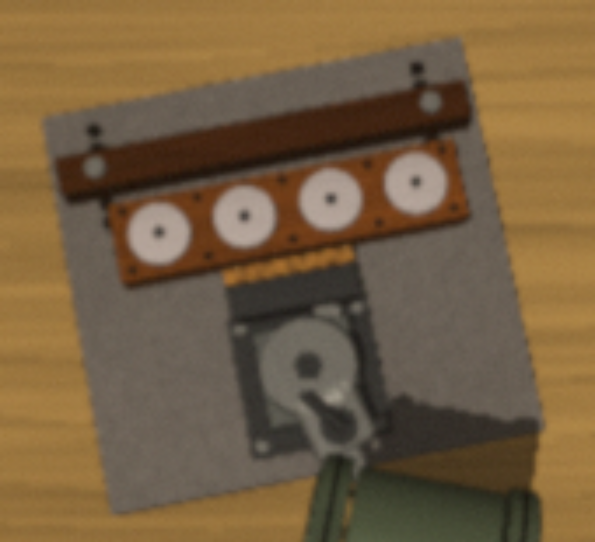

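Request:
servo_tool(increments=[[[-0.1, 1.2, 0], -0.08], [[0.1, 2.4, 0], -0.16], [[0.33, 3.57, 0], -0.24], [[0.66, 4.7, 0], -0.32], [[1.1, 5.85, 0], -0.4], [[1.6, 6.9, 0], -0.48], [[1.6, 6.9, 0], -0.48], [[1.6, 6.9, 0], -0.48]])

```text
time: 9.9
eef_pos: [0.5214, -0.0648, 0.0919]
tool_rot: [0.003, 0.901, 0.434, 0.005]
wrist_force: [-1.5, 1.5, 0.2]
gripper_width: 0.0322
```

Run:
```python
from h import *
s=st()
```

```text
t 9.90 pos [ 0.5214 -0.0648  0.0919] rad 150.0mm  tcp-phi -0.225 toolerr -0.018  Ftan -2.06 Frad -0.27 Fz 0.19 w 0.0322 tilt [ 0.012 -0.001]
```

Request:
servo_tool(increments=[[[0.05, 1.2, 0], -0.08], [[0.2, 2.4, 0], -0.16], [[0.43, 3.57, 0], -0.24], [[0.76, 4.7, 0], -0.32], [[1.2, 5.85, 0], -0.4], [[1.7, 6.9, 0], -0.48], [[1.7, 6.9, 0], -0.48], [[1.7, 6.9, 0], -0.48]])

```text
time: 10.57
eef_pos: [0.5851, -0.0943, 0.0921]
tool_rot: [0.004, 0.773, 0.635, 0.004]
wrist_force: [-0.8, 0.5, -1.3]
gripper_width: 0.032
```

Run:
```python
from h import *
s=st()
cv2.imwrite("pics/t10.png",cv2.resize(vision.camera("top")[95:250,230:400],None,fx=3.5,fy=3.5))
```

```text
t 10.57 pos [ 0.5851 -0.0943  0.0921] rad 151.0mm  tcp-phi 0.246 toolerr -0.011  Ftan -0.93 Frad -0.38 Fz -1.33 w 0.0320 tilt [ 0.011 -0.001]
```

View pics/t10.png

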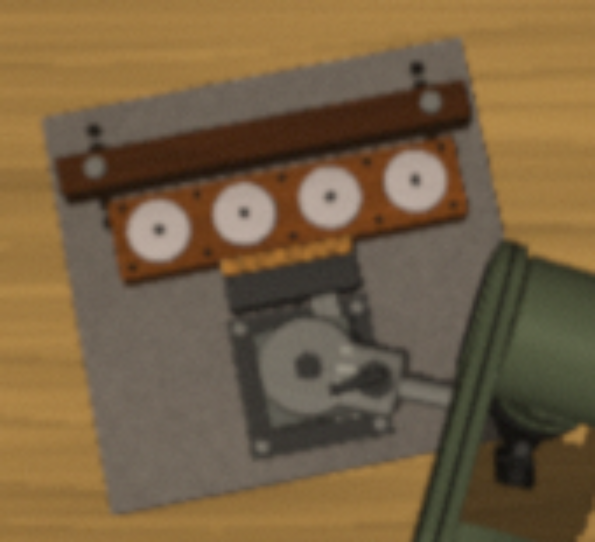

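Request:
servo_tool(increments=[[[0.05, 1.0, 0], -0.07], [[0.2, 2.1, 0], -0.14], [[0.4, 3.1, 0], -0.21], [[0.67, 4.15, 0], -0.28], [[1.0, 5.15, 0], -0.35], [[1.5, 6.3, 0], -0.43], [[1.5, 6.4, 0], -0.43], [[1.5, 6.4, 0], -0.43]])

```text
time: 11.28
eef_pos: [0.6501, -0.0924, 0.0926]
tool_rot: [0.005, 0.62, 0.784, 0.002]
wrist_force: [-2.1, -1.1, -1.5]
gripper_width: 0.0323
```

Run:
```python
from h import *
s=st()
cv2.imwrite("pics/t11.png",cv2.resize(vision.camera("top")[95:250,230:400],None,fx=3.5,fy=3.5))
cv2.imwrite("pics/s11.png",cv2.resize(vision.camera("scene")[155:300,250:400],None,fx=4,fy=4))
```

```text
t 11.28 pos [ 0.6501 -0.0924  0.0926] rad 151.2mm  tcp-phi 0.680 toolerr -0.017  Ftan -2.33 Frad 0.55 Fz -1.54 w 0.0323 tilt [ 0.01  -0.002]
```

View pics/s11.png

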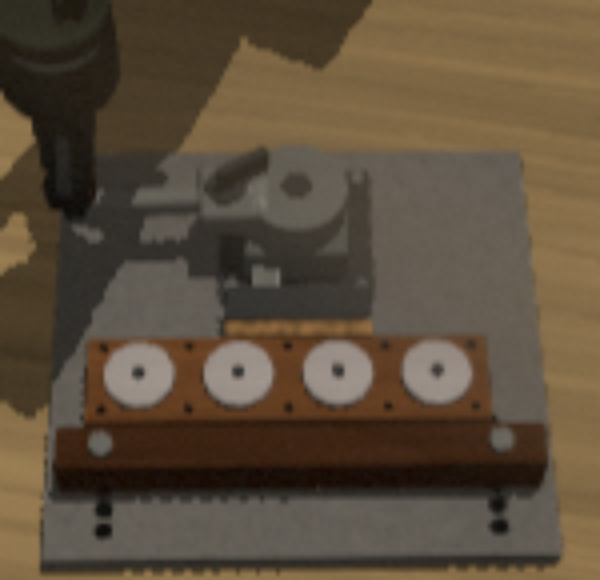

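View pics/t11.png

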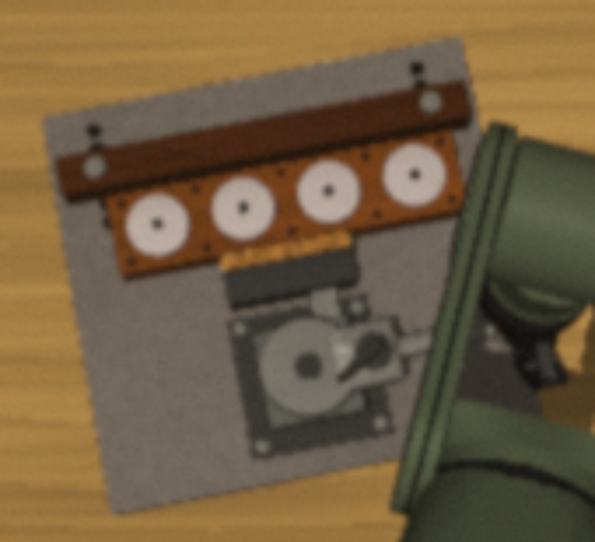

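Run:
```python
from h import *
yaw=np.radians(10.35); ex=np.array([np.cos(yaw),np.sin(yaw)]); ey=np.array([-ex[1],ex[0]])
def discs(n):
    im=vision.camera(n); 
    x0,y0,x1,y1=(230,95,400,250) if n=="top" else (250,225,400,265)
    m=(im[y0:y1,x0:x1].min(2)>110).astype(np.uint8)
    cs,_=cv2.findContours(m,cv2.RETR_EXTERNAL,cv2.CHAIN_APPROX_NONE)
    for c in cs:
        if cv2.contourArea(c)<60: continue
        (u,v),_,_=cv2.fitEllipse(c); q=onz(n,u+x0,v+y0,.052)[:2]-O
        print(n,round(u+x0,1),round(v+y0,1),1000*np.round([q@ex,q@ey],4))
discs("top"); discs("scene")
```

```text
top 274.5 159.0 [131.7  93.6]
top 299.0 154.1 [132.1  27.1]
top 323.4 149.3 [132.6 -39. ]
top 348.0 144.6 [ 132.6 -105.9]
scene 358.7 247.5 [128.5  91.4]
scene 334.0 247.8 [128.5  25.2]
scene 309.2 248.0 [128.6 -41.3]
scene 284.3 248.2 [ 128.7 -107.8]
```

Request:
servo_tool(increments=[[[0.1, -1.35, 0], 0.09], [[0.3, -2.7, 0], 0.18], [[0.6, -4.0, 0], 0.27], [[1.05, -5.3, 0], 0.36], [[1.6, -6.5, 0], 0.45], [[2.25, -7.7, 0], 0.54], [[3.0, -8.85, 0], 0.63], [[3.65, -9.65, 0], 0.7]])

```text
time: 12.15
eef_pos: [0.5483, -0.079, 0.0933]
tool_rot: [0.005, 0.853, 0.522, 0.006]
wrist_force: [0.5, -1.6, -0.3]
gripper_width: 0.032
```

Request:
servo_tool(increments=[[[0.06, -1.35, -0.1], 0.09], [[0.24, -2.7, -0.1], 0.18], [[0.54, -4.0, 0], 0.27], [[0.9, -5.3, 0], 0.36], [[1.4, -6.5, 0], 0.45], [[2.0, -7.7, 0], 0.54], [[2.75, -8.85, 0], 0.63], [[3.3, -9.6, 0], 0.69]])

```text
time: 12.82
eef_pos: [0.4786, -0.0053, 0.0934]
tool_rot: [0.003, 0.98, 0.2, 0.009]
wrist_force: [0.4, -1.7, 0.7]
gripper_width: 0.0321
```

Run:
```python
from h import *
s=st()
```

```text
t 12.82 pos [ 0.4786 -0.0053  0.0934] rad 146.7mm  tcp-phi -0.724 toolerr -0.013  Ftan 1.70 Frad 0.26 Fz 0.71 w 0.0321 tilt [ 0.02  -0.002]
```

Request:
servo_tool(increments=[[[-0.2, 1.2, 0], -0.08], [[-0.1, 2.4, 0], -0.16], [[0.1, 3.57, 0], -0.24], [[0.45, 4.7, 0], -0.32], [[0.85, 5.85, 0], -0.4], [[1.35, 6.9, 0], -0.48], [[1.35, 6.9, 0], -0.48], [[1.35, 6.9, 0], -0.48]])

```text
time: 13.48
eef_pos: [0.5187, -0.0632, 0.0949]
tool_rot: [0.005, 0.905, 0.426, 0.009]
wrist_force: [-1.5, 1.3, 0.5]
gripper_width: 0.0318
```

Run:
```python
from h import *
s=st()
```

```text
t 13.48 pos [ 0.5187 -0.0632  0.0949] rad 150.4mm  tcp-phi -0.246 toolerr -0.014  Ftan -1.99 Frad -0.07 Fz 0.45 w 0.0318 tilt [ 0.022 -0.002]
```

Request:
servo_tool(increments=[[[0.03, 0.9, 0.1], -0.06], [[0.1, 1.8, 0.2], -0.12], [[0.24, 2.7, 0.3], -0.18], [[0.43, 3.6, 0.3], -0.24], [[0.67, 4.4, 0.3], -0.3], [[0.67, 4.4, 0.3], -0.3], [[0.67, 4.4, 0.3], -0.3], [[0.67, 4.4, 0.3], -0.3]])

```text
time: 14.15
eef_pos: [0.5563, -0.0856, 0.0929]
tool_rot: [0.007, 0.831, 0.556, 0.008]
wrist_force: [-2.4, 0.6, -0.3]
gripper_width: 0.0321
```

```bash
cat >> h.py <<'E'
yaw=np.radians(10.35); ex=np.array([np.cos(yaw),np.sin(yaw)]); ey=np.array([-ex[1],ex[0]])
def discs(n):
    im=vision.camera(n); 
    x0,y0,x1,y1=(230,95,400,250) if n=="top" else (250,225,400,265)
    m=(im[y0:y1,x0:x1].min(2)>110).astype(np.uint8)
    cs,_=cv2.findContours(m,cv2.RETR_EXTERNAL,cv2.CHAIN_APPROX_NONE)
    for c in cs:
        if cv2.contourArea(c)<60: continue
        (u,v),_,_=cv2.fitEllipse(c); q=onz(n,u+x0,v+y0,.052)[:2]-O
        print(n,round(u+x0,1),round(v+y0,1),1000*np.round([q@ex,q@ey],4))
E
python3 - <<'E'
from h import *
s=st(); discs("scene")
E
```

```text
t 14.15 pos [ 0.5563 -0.0856  0.0929] rad 150.7mm  tcp-phi 0.046 toolerr -0.008  Ftan -2.48 Frad 0.40 Fz -0.34 w 0.0321 tilt [ 0.021 -0.001]
scene 334.1 249.6 [134.   25.4]
scene 309.2 249.9 [134.2 -41.3]
scene 284.2 250.1 [ 134.2 -107.7]
scene 358.8 249.2 [133.6  91.5]
```

Request:
servo_tool(increments=[[[0.03, 0.75, 0], -0.05], [[0.1, 1.5, 0], -0.1], [[0.2, 2.25, 0], -0.15], [[0.35, 3.0, 0], -0.2], [[0.5, 3.7, 0], -0.25], [[0.5, 3.7, 0], -0.25], [[0.5, 3.7, 0], -0.25], [[0.5, 3.7, 0], -0.25]])

```text
time: 14.87
eef_pos: [0.5907, -0.0949, 0.0928]
tool_rot: [0.007, 0.756, 0.655, 0.006]
wrist_force: [-4.7, 0.2, -1.3]
gripper_width: 0.0324
```

Run:
```python
from h import *
s=st(); discs("scene")
im=vision.camera("scene")
cv2.imwrite("pics/s12.png",cv2.resize(im[155:300,250:400],None,fx=4,fy=4,interpolation=cv2.INTER_CUBIC))
```

```text
t 14.87 pos [ 0.5907 -0.0949  0.0928] rad 150.7mm  tcp-phi 0.283 toolerr 0.004  Ftan -4.64 Frad 0.51 Fz -1.33 w 0.0324 tilt [ 0.018 -0.001]
scene 358.9 249.7 [135.   91.5]
scene 334.2 249.9 [135.1  25.5]
scene 309.2 250.2 [135.1 -41.2]
scene 284.2 250.4 [ 135.  -107.6]
```

View pics/s12.png

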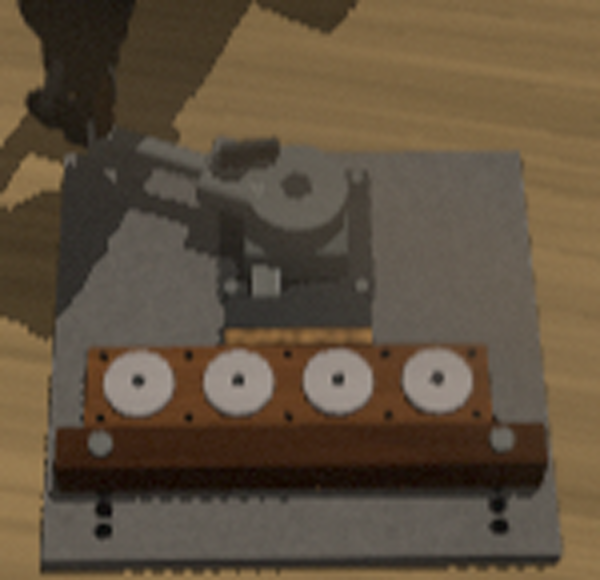

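Run:
```python
from h import *
F=[]
for i in range(12):
    s=sensors.get_state(); p=s["eef_pos"][:2]-O; tn=np.array([-p[1],p[0]])/np.hypot(*p); F.append(s["wrist_force"][:2]@tn); vision.camera("scene")
print(np.round(F,2),np.mean(F)); st(); discs("scene")
```

```text
[-4.41 -4.76 -3.89 -5.07 -5.23 -4.86 -4.61 -4.71 -4.78 -4.72 -4.64 -4.12] -4.65083671876618
t 15.57 pos [ 0.5907 -0.0949  0.0928] rad 150.7mm  tcp-phi 0.283 toolerr 0.004  Ftan -5.44 Frad 0.76 Fz -2.47 w 0.0317 tilt [ 0.018 -0.001]
scene 358.9 249.7 [135.   91.5]
scene 334.2 249.9 [135.1  25.5]
scene 309.2 250.2 [135.1 -41.2]
scene 284.2 250.4 [ 135.2 -107.6]
```

Request:
servo_tool(increments=[[[0, 0.2, 0], -0.01], [[0.02, 0.4, 0], -0.03], [[0.03, 0.6, 0], -0.04], [[0.03, 0.6, 0], -0.04], [[0.03, 0.6, 0], -0.04], [[0.03, 0.6, 0], -0.04]])

```text
time: 16.12
eef_pos: [0.5951, -0.0954, 0.0927]
tool_rot: [0.006, 0.743, 0.669, 0.005]
wrist_force: [-5.8, 0.2, 1.1]
gripper_width: 0.0324
```

Run:
```python
from h import *
F=[]
for i in range(10):
    s=sensors.get_state(); p=s["eef_pos"][:2]-O; tn=np.array([-p[1],p[0]])/np.hypot(*p); F.append(s["wrist_force"][:2]@tn); vision.camera("scene")
print(np.round(F,2),np.mean(F)); st(); discs("scene")
```

```text
[-5.82 -5.61 -6.23 -6.84 -6.27 -5.4  -6.1  -6.41 -6.22 -6.15] -6.105037279675481
t 16.62 pos [ 0.595  -0.0954  0.0927] rad 150.6mm  tcp-phi 0.312 toolerr 0.014  Ftan -6.09 Frad 1.09 Fz 0.03 w 0.0321 tilt [ 0.016 -0.001]
scene 358.9 249.7 [135.   91.5]
scene 334.2 249.9 [135.   25.4]
scene 309.2 250.2 [135.1 -41.3]
scene 284.2 250.4 [ 135.  -107.6]
```

Request:
servo_tool(increments=[[[0, -0.2, 0], 0], [[0, -0.4, 0], 0], [[0, -0.4, 0], 0], [[0, -0.4, 0], 0], [[0, -0.4, 0], 0], [[0, -0.4, 0], 0]], gripper=5.5)

```text
time: 17.17
eef_pos: [0.5918, -0.0952, 0.0932]
tool_rot: [0.006, 0.743, 0.669, 0.006]
wrist_force: [0.6, 0.2, -0.4]
gripper_width: 0.0553
```

Run:
```python
from h import *
F=[]
for i in range(8):
    s=sensors.get_state(); p=s["eef_pos"][:2]-O; tn=np.array([-p[1],p[0]])/np.hypot(*p); F.append(s["wrist_force"][:2]@tn); w=vision.camera("wrist")
print(np.round(F,2),np.mean(F)); st()
cv2.imwrite("pics/w13.png",cv2.convertScaleAbs(w,alpha=1.6,beta=10))
```

```text
[ 0.57  0.12  0.65  0.21 -0.3  -0.42  0.1  -0.5 ] 0.054977825770555544
t 17.57 pos [ 0.5911 -0.095   0.0926] rad 150.7mm  tcp-phi 0.285 toolerr 0.040  Ftan -0.37 Frad -0.57 Fz 0.31 w 0.0549 tilt [ 0.016 -0.001]
```

View pics/w13.png

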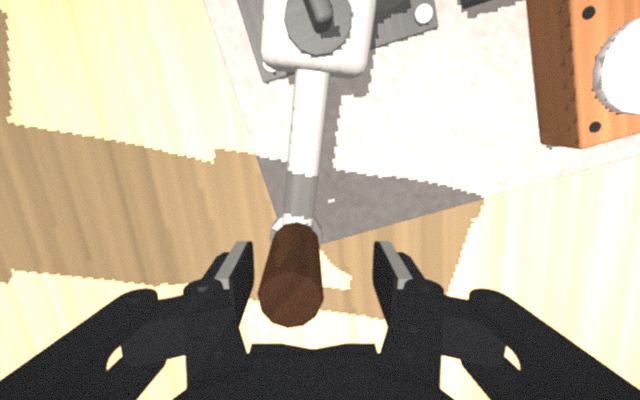

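Request:
servo_tool(increments=[[[0, -0.3, 0], 0], [[0, -0.4, -1.5], 0], [[0, -0.4, -4], 0], [[0, -0.4, -7], 0], [[0, -0.4, -10], 0], [[0, -0.4, -12], 0], [[0, -0.4, -12], 0], [[0, -0.4, -12], 0]])

```text
time: 18.23
eef_pos: [0.586, -0.0947, 0.2142]
tool_rot: [0.007, 0.743, 0.669, 0.006]
wrist_force: [-1.3, -0.4, -0.6]
gripper_width: 0.0548
```

Request:
servo_tool(increments=[[[-4, 0, -1], 0], [[-8, 0, -2], 0], [[-12, 0, -3], 0], [[-12, 0, -3], 0], [[-12, 0, -3], 0]])

```text
time: 18.65
eef_pos: [0.5718, -0.2159, 0.2424]
tool_rot: [0.006, 0.744, 0.668, 0.006]
wrist_force: [-0.4, 0.9, -0.6]
gripper_width: 0.0548
```

Run:
```python
from h import *
st(); discs("scene"); discs("top")
t=vision.camera("top");s=vision.camera("scene")
cv2.imwrite("pics/t14.png",cv2.resize(t[95:250,230:400],None,fx=3.5,fy=3.5,interpolation=cv2.INTER_CUBIC)); cv2.imwrite("pics/s14.png",cv2.resize(s[155:300,250:400],None,fx=4,fy=4,interpolation=cv2.INTER_CUBIC))
```

```text
t 18.65 pos [ 0.5718 -0.2159  0.2424] rad 273.0mm  tcp-phi 0.279 toolerr 0.042  Ftan -0.53 Frad -0.79 Fz -0.64 w 0.0548 tilt [ 0.017 -0.001]
scene 358.9 249.7 [135.1  91.6]
scene 334.2 249.9 [135.1  25.5]
scene 309.2 250.1 [135.  -41.3]
scene 284.2 250.4 [ 135.  -107.6]
top 274.1 156.5 [138.4  93.5]
top 298.5 151.9 [138.2  27.2]
top 323.0 147.1 [138.8 -39.3]
top 347.2 142.3 [ 139.4 -105.2]
```

View pics/t14.png

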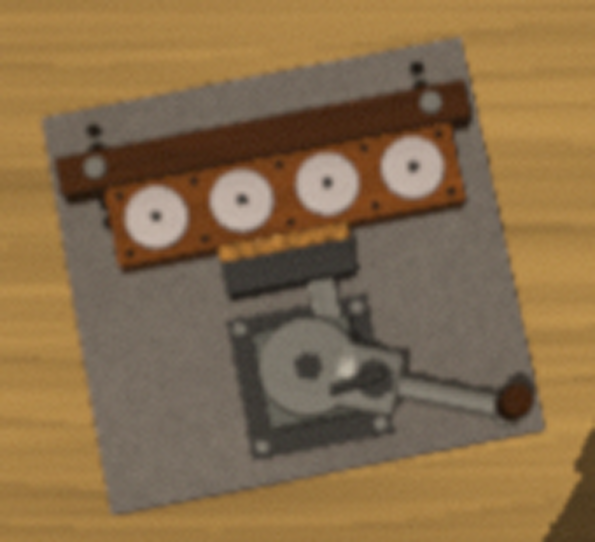

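View pics/s14.png

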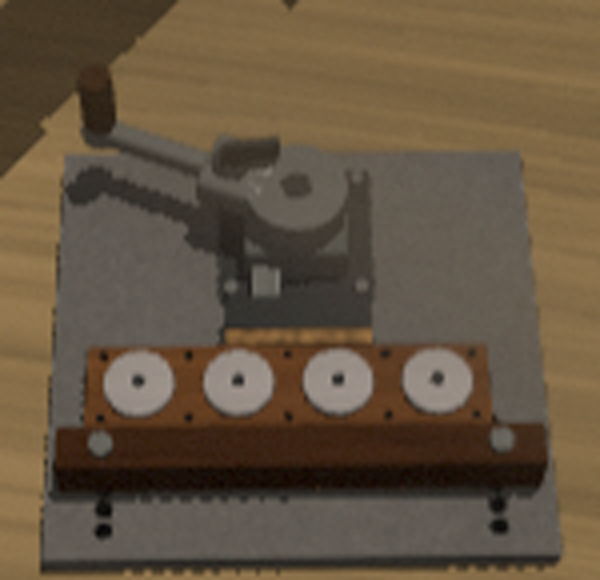

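The rail centre is about 139 mm from the axis and lines up with the fence. The lever is on its tighten side, and the arm is clear of everything, so I'm handing in.

Run:
```python
from station import arm
print(arm.hand_in())
```

```text
the job is handed in; nothing more can be done
None
```

I flipped the thumb lever to tighten with the closed fingertips. I read about 2.4 N at the end of that push, then checked in the wrist picture that it had gone over. I then caged the grip loosely between the open fingers and made three tightening strokes, the last one stopped on force. After that I opened the gripper, backed off and handed in at about 19 s.

**Rail:** it stopped moving in the pictures while the handle still advanced. Its centre is 135 mm from the axis in the scene view and about 139 mm in the top view, against roughly 139 mm expected. The views disagree by about 4 mm.
- **Squareness:** the scene view puts all four disc centres within about 0.1 mm of one line, so square. The top view shows about 1 mm over 200 mm, or 0.005 rad.
- **Flatness:** it looked flat in both views, but I did not measure it.

**Clamping force:** I only have estimates, and they do not agree well. All fall inside 20–60 N.
- The last paused push of about 6.1 N means about 47 N. The sensor read about 0 N once let go.
- The handle angle past contact suggests about 32 N.
- The pause before it, about 4.7 N, suggested 25 N. The small last step should have added only 6–8 N, so the true value is probably between 30 and 48 N.

**Left behind:** in the last pictures the lever is on its tighten side and the arm is clear of everything. I kept well away from the carton, spare disc and set square, but did not re-measure where they lie.

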